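# Sort inspected pump-head housings into pass and reject nests

## Robot

A 6-joint arm with a two-finger parallel gripper is mounted at the origin on the work surface. World frame = base frame: x ahead of the robot, y to its left, z up, the work surface at z = 0. Lengths are in mm, angles in rad, forces in N, time in s.
With the tool pointing down it reaches from about 300 to 775 mm from the base axis. Payload 14.6 kg.
Tool frame: the origin (TCP) lies between the finger pads; the fingertips stand 22 mm ahead of it and the grasp point (between the pads) lies 3 mm ahead of it (finger_overhang is the distance from the TCP to the fingertips, in mm); z points along the fingers, y is the direction in which the jaws open and shut (so a half turn about z gives the same grasp; the last joint's range is limited). The gripper opens to 94 mm and grips with 3 to 60 N. Pads are 16 mm wide; open, the fingers measure 119 mm over their backs; the gripper's body (75 mm by 177 mm) begins 78 mm behind the grasp point.
Start: joints at [-1.365, 0.3, 1.521, -0, 1.321, -0.067], TCP at [148.179, -529.653, 227.446] pointing down, gripper open.
Joint ranges: [-3.03, 3.03], [-0.79, 2.21], [0.23, 2.52], [-1.04, 4.18], [0, 3.07], [-2.55, 2.55]. Speed limits (rad/s): [2.22, 2.22, 2.57, 3.14, 3.14, 3.14].

## Interface

Orientations are given as [roll, pitch, yaw] about the fixed x, y, z axes, in that order (R = Rz(yaw) Ry(pitch) Rx(roll)).
In Python, from cell import * gives the robot as it stands.
- The arm moves only by the tool jog_arm, never from a script. Its argument "increments" is a list of rows, each a list of 7 numbers: the shift along the tool's x, y, z in cm, then the turn, a rotation vector about the tool's x, y, z in degrees, then the finger opening in cm, from 0 to 9.4. In form: [[x, y, z, wx, wy, wz, grip], ...]. A call has 1 to 20 rows; each row shifts and turns the commanded pose from where the row before left it, along the tool's axes as they then stand; what a row does not reach is not made up. A row lasts 1/8 s, in which the tool goes at most 62.5 mm and 10.7 degrees, less where a joint would pass 70% of its speed; a pose out of reach is approached as far as the arm can. A call is refused whole if a number of a shift passes 6.25 or a number of a turn 10.7, either way. A call with a gripper value outside its range is refused whole. The fingers move at their own pace and stop on an object; "squeeze" is the grip in N (left out, the last holds). Time passes only in rows, so rows that do not move let the fingers close. It gives the time, the measured TCP pose, the force and the opening at its end, in the units of the state.
- read_state(): the state, without advancing time (a new reading comes with each control period).
- camera(name): name is "scene" or "top" or "wrist"; returns a dict with "image" (400x640x3 uint8, red, green, blue), "K" (3x3 intrinsics, pixels), "rvec" (rotation vector, rad) and "tvec" (3), from world to camera coordinates, as OpenCV has them. Camera axes: x right, y down, z forward; pixel columns grow to the right and rows downward; lengths in mm; the calibration is good to about 2 mm. A picture is of the moment at which its call begins. There is no depth.
- sign_off(): hands the job in, once; it reports no verdict.
Trained networks look in a picture, given as the dict that the camera call returned (one of the last four; its "shot" number tells which), for a name from the list of things; names that differ only in an ending like _2 or _b are one class to them, and where a whole thing is asked for, a point or a joint stands for the part that bears it (a point fixed in the world has none). Each returns a list of dicts, best first, with "conf" (0 to 1); they miss things now and then, are a little off and sometimes report something else, mostly with a low value. They report only what shows in the picture. A call takes as long as a camera call. They do not tell look-alikes from the thing itself.
- recognise(picture, name): "centre" ([x, y, z] in mm, in the coordinates of the camera as it stood for that picture, good to about 4 mm: the middle of the surface that is visible of it).
- regions_of(picture, name): "mask" (400x640 bool, what is visible of it).
The state is a dict: "clock": time; "joints": joint angles; "qd": joint speeds; "effort": joint torques, N m; "eef_pos": TCP position; "eef_rot": TCP orientation; "wrist_force": force on the tool from outside, world axes, zero at the start; "moment": the same for the moment, N m; "finger_gap": finger opening in mm.
Only numpy, scipy, OpenCV 4.12 (cv2) and the standard library are available. Lean on these libraries where they do the work, as an engineer would, in place of code of your own. Each camera call takes 0.05 s, during which the arm holds its last target.

## Task

Two of the pump-head housings on the bench have been inspected and carry a tag on top: put the one with the round tag into the black nest marked with the round disc, and the one with the cross-shaped tag into the nest marked with the cross. Set each down gently, not dropped, so that it stands upright and flat on the floor of its nest, and let go.

Things in the scene. Friction and masses are not known exactly. Their poses are not given: they have to be found in the camera images.
- pass_housing_centre (a point): Centre (30 mm above the underside) of the pass part: a loose upright aluminium pump-head housing, 48 (x) by 64 (y, over the round steel end caps) by 60 mm tall, about 0.4 kg, z up. On its top a yellow tag, 2 mm thick, in the shape of a round disc 32 mm across. Grip its plain x faces, 48 mm apart, from above. A like housing without a tag stands nearby.
- reject_housing_centre (a point): Centre (30 mm above the underside) of the reject part: a loose upright aluminium pump-head housing, 48 (x) by 64 (y, over the round steel end caps) by 60 mm tall, about 0.4 kg, z up. On its top a yellow tag, 2 mm thick, in the shape of an X-shaped, diagonal cross of two bars 40 x 10 mm. Grip its plain x faces, 48 mm apart, from above. A like housing without a tag stands nearby.
- pass_nest_floor (a point): Centre of the pocket floor, 4 mm above the bench, of the pass nest: a fixed black tray with a grey floor, 74 x 90 mm outside, pocket 64 (x) by 80 mm (y), rim 10 mm above the bench. A tab 4 mm high on its +x side (to 85 mm from the centre) has a yellow round disc on it. A housing fits either way round, its 48 mm side along the pocket's x. z is up.
- reject_nest_floor (a point): Centre of the pocket floor, 4 mm above the bench, of the reject nest: a fixed black tray with a grey floor, 74 x 90 mm outside, pocket 64 (x) by 80 mm (y), rim 10 mm above the bench. A tab 4 mm high on its +x side (to 85 mm from the centre) has a yellow X-shaped cross on it. A housing fits either way round, its 48 mm side along the pocket's x. z is up.
Mind the look-alikes: they are no part of the job. What is shaped like the part that bears pass_housing_centre but orange is not meant. What is shaped like the part that bears pass_nest_floor but blue is not meant.

How it is judged (in metres and radians):
At the end, for the whole second after the job is handed in: Each tagged housing stands in the nest with its own mark: centre within 15 mm of the pocket's centre, seated on the pocket floor within 4 mm of height, upright within about 4.5 degrees, at rest and released (horizontal distance between pass_housing_centre and pass_nest_floor below 0.015 m and z of pass_housing_centre in the frame of pass_nest_floor between 0.026 and 0.034 m and angle between each of pass_housing_centre, reject_housing_centre's own z axis and vertical below 0.08 rad and linear speed of each of pass_housing, reject_housing below 0.02 m/s and horizontal distance between reject_housing_centre and reject_nest_floor below 0.015 m and z of reject_housing_centre in the frame of reject_nest_floor between 0.026 and 0.034 m); the robot touches nothing.
It fails at once if the pass housing is dropped into a nest (falls into it faster than 0.7 m/s, a free fall of more than 25 mm) (linear speed of pass_housing above 0.7 m/s and height (world z) of pass_housing_centre below 0.08 m and (horizontal distance between pass_housing_centre and pass_nest_floor below 0.05 m or horizontal distance between pass_housing_centre and reject_nest_floor below 0.05 m)).
It fails at once if the reject housing is dropped into a nest (falls into it faster than 0.7 m/s, a free fall of more than 25 mm) (linear speed of reject_housing above 0.7 m/s and height (world z) of reject_housing_centre below 0.08 m and (horizontal distance between reject_housing_centre and pass_nest_floor below 0.05 m or horizontal distance between reject_housing_centre and reject_nest_floor below 0.05 m)).
It also fails if it takes over 58 s, if anything falls off the work surface, if the arm or the gripper's body presses on something with over 40 N, if the wrist force passes 120 N, or if a joint passes its speed limit or range.

## Working session

There is one attempt and no reset: what is moved stays moved. The work goes in short steps, Python scripts to look and compute and a tool call to move; the robot and the scene stay as the last step left them, time stands still between calls to the robot, and variables do not carry over. Pictures are saved under pics/ and viewed, and the job is handed in when it is done.

Besides the shell and the picture viewer there is one more tool, called as a command line: name --pt "numbers of a row" for each row, then --argument value for the rest. jog_arm: Moves the arm, as the interface text tells. Its arguments: {"type":"object","properties":{"increments":{"type":"array"},"squeeze":{"type":"number"}},"required":["increments"]}

```bash
mkdir -p pics; ls; python3 - <<'E'
from cell import *
import cv2,pickle
print(read_state())
for n in ["scene","top"]:
    c=camera(n); cv2.imwrite(f"pics/{n}1.png",c["image"][:,:,::-1]); pickle.dump(c,open(f"{n}1.pkl","wb"))
    print(n,c["K"],c["rvec"],c["tvec"],c["shot"])
    for nm in ["pass_housing_centre","reject_housing_centre","pass_nest_floor","reject_nest_floor"]:
        R=cv2.Rodrigues(np.array(c["rvec"],float))[0] if 'np' in globals() else None
        import numpy as np
        R=cv2.Rodrigues(np.array(c["rvec"],float))[0]
        for d in recognise(c,nm):
            p=np.array(d["centre"]);w=R.T@(p-np.array(c["tvec"]).ravel());u=np.array(c["K"])@p
            print(nm,round(d["conf"],2),w.round(0),(u[:2]/u[2]).round(0))
E
```

```text
pics
{'clock': 0.0, 'joints': array([-1.36459718e+00,  3.00453337e-01,  1.52157831e+00, -6.90288486e-06,
        1.32066044e+00, -6.66033683e-02]), 'qd': array([-0.00060647,  0.00050896, -0.00061499, -0.0012058 ,  0.00221246,
       -0.00108469]), 'effort': array([-6.99309003e-04, -5.31808627e+01, -3.52737665e+01,  7.08849868e-02,
        2.43802113e-02, -4.85009537e-05]), 'eef_pos': array([ 148.13445698, -529.43981931,  226.89722209]), 'eef_rot': array([-3.14049522e+00, -6.65001780e-05,  2.72804191e-01]), 'wrist_force': array([ 0.00796183,  0.31309522, -0.00489868]), 'moment': array([-0.00516221, -0.00082622,  0.00126655]), 'finger_gap': 93.71988255061167}
scene [[520.66414262   0.         322.1266356 ]
 [  0.         520.66414262 209.90216023]
 [  0.           0.           1.        ]] [ 1.58779931  1.86289966 -0.82191487] [  61.43439322 -236.03771678 1588.51925139] 1
pass_housing_centre 0.61 [ 447. -173.   47.] [249. 210.]
reject_housing_centre 0.92 [ 485. -323.   51.] [182. 212.]
pass_nest_floor 0.91 [562. 124.   8.] [368. 272.]
pass_nest_floor 0.86 [350. 108.   5.] [368. 210.]
pass_nest_floor 0.57 [ 485. -320.   53.] [183. 211.]
reject_nest_floor 0.71 [548. 270.   2.] [433. 277.]
top [[371.08036625   0.         323.80380753]
 [  0.         371.08036625 202.26007635]
 [  0.           0.           1.        ]] [ 2.11202405 -2.14171231  0.19749018] [  8.87060901 470.45309166 704.03015844] 2
pass_housing_centre 0.95 [460. -75.  59.] [363. 205.]
pass_housing_centre 0.77 [ 436. -175.   58.] [415. 217.]
reject_housing_centre 0.75 [ 469. -322.   62.] [489. 199.]
pass_nest_floor 0.96 [562. 124.   5.] [267. 164.]
pass_nest_floor 0.96 [353. 116.   3.] [269. 263.]
reject_nest_floor 0.95 [548. 274.   2.] [197. 172.]
```

View pics/scene1.png

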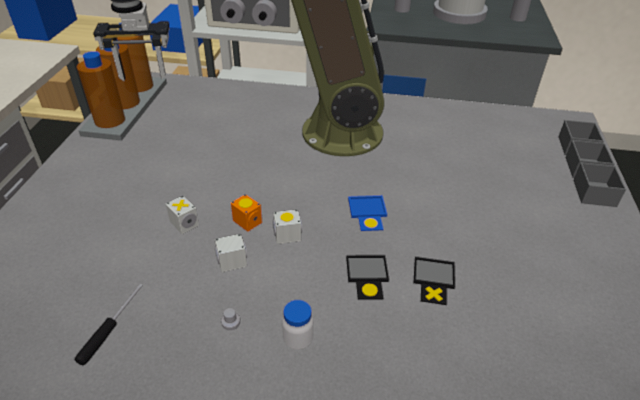

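View pics/top1.png

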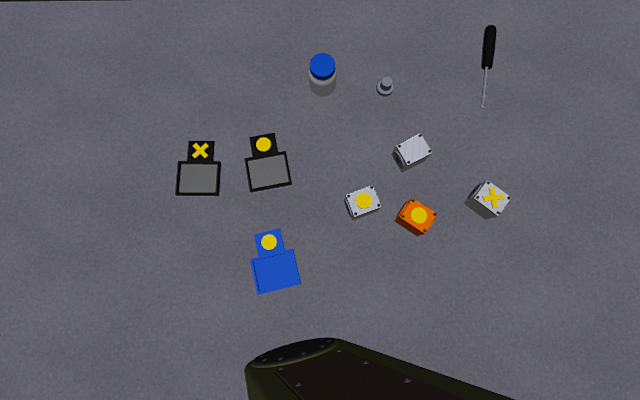

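```bash
python3 - <<'E'
import cv2
i=cv2.imread("pics/top1.png")
cv2.imwrite("pics/topA.png",cv2.resize(i[150:260,320:530],None,fx=3.8,fy=3.8,interpolation=cv2.INTER_CUBIC))
cv2.imwrite("pics/topB.png",cv2.resize(i[120:300,150:320],None,fx=3.3,fy=3.3,interpolation=cv2.INTER_CUBIC))
E
```

```text
(no output)
```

View pics/topA.png

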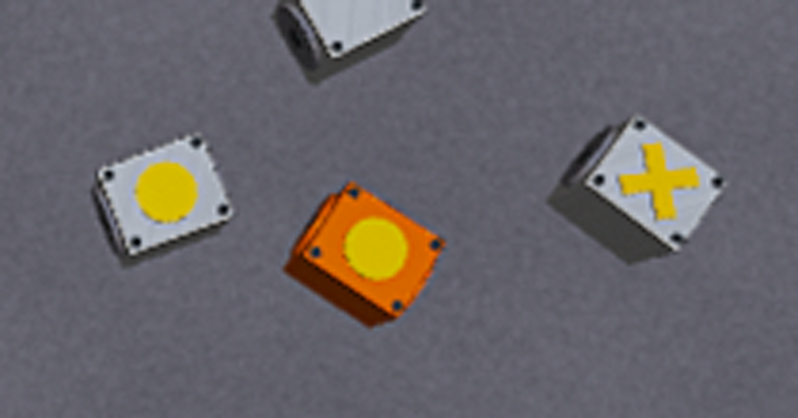

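View pics/topB.png

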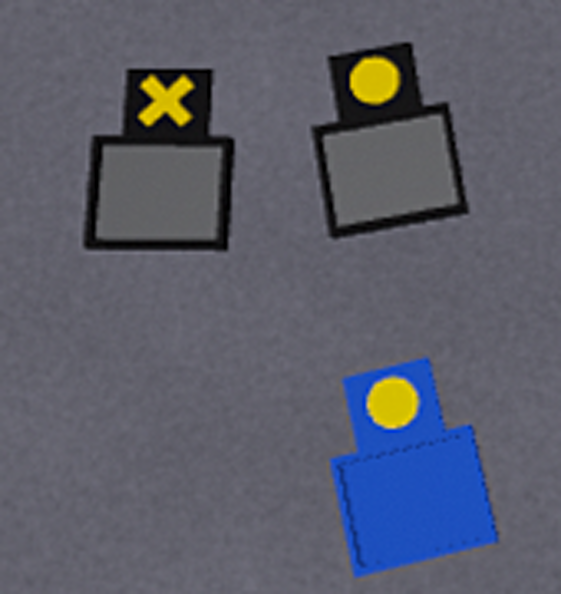

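Candidates, with top-view pixels:
- Round tag: white housing (363,202), orange look-alike (417,215).
- Cross tag: white housing (491,198).
- Untagged white housing: (412,150).
- Nests: black with disc (268,168), black with cross (198,178), blue look-alike (275,270).

I choose white+disc, white+X and the two black nests; the crops confirm this. Next I measure them on rectified planes.

```bash
cat > h.py <<'E'
import cv2,numpy as np,pickle
def P(c):
    R=cv2.Rodrigues(np.array(c["rvec"],float))[0];t=np.array(c["tvec"],float).ravel();return np.array(c["K"])@np.c_[R,t]
def rect(c,z,x0,y0,s,n):
    # out pixel (u,v): x=x0-v*s... image up=+x, left=+y
    M=P(c);H=np.c_[M[:,0],M[:,1],M[:,2]*z+M[:,3]]
    A=np.array([[0,-s,x0],[-s,0,y0],[0,0,1.]])
    return cv2.warpPerspective(c["image"],H@A,(n,n),flags=cv2.WARP_INVERSE_MAP|cv2.INTER_CUBIC)
def meas(c,x,y,z,kind,name=None,win=140,s=.5):
    n=int(win/s);x0=x+win/2;y0=y+win/2
    im=rect(c,z,x0,y0,s,n);i=im.astype(int);r,g,b=i[...,0],i[...,1],i[...,2]
    ye=((r-b>70)&(g-b>50)&(g>0.7*r)).astype(np.uint8)
    if kind=="tag": m=ye
    elif kind=="top": m=((i.min(2)>150)|(ye>0)).astype(np.uint8); m=cv2.morphologyEx(m,cv2.MORPH_CLOSE,np.ones((9,9),np.uint8))
    elif kind=="black": m=(i.max(2)<50).astype(np.uint8)
    if kind=="black":
        k,l,st,ce=cv2.connectedComponentsWithStats(m);j=1+st[1:,4].argmax();mm=(l==j).astype(np.uint8)
        cs,h=cv2.findContours(mm,cv2.RETR_CCOMP,cv2.CHAIN_APPROX_NONE)
        ho=[q for q,hh in zip(cs,h[0]) if hh[3]>=0];cnt=max(ho,key=cv2.contourArea)
    else:
        cs,_=cv2.findContours(m,cv2.RETR_EXTERNAL,cv2.CHAIN_APPROX_NONE);cnt=max(cs,key=cv2.contourArea)
    bp=cv2.boxPoints(cv2.minAreaRect(cnt));w=np.c_[x0-bp[:,1]*s,y0-bp[:,0]*s]
    e=w[1]-w[0];f=w[2]-w[1]
    if np.hypot(*e)>np.hypot(*f): e,f=f,e
    M=cv2.moments(cnt);cen=(x0-M['m01']/M['m00']*s,y0-M['m10']/M['m00']*s)
    a=np.degrees(np.arctan2(e[1],e[0]));a=(a+90)%180-90
    o=im[:,:,::-1].copy();cv2.drawContours(o,[bp.astype(int)],-1,(0,0,255),1)
    if name: cv2.imwrite(name,cv2.resize(o,None,fx=1.2,fy=1.2))
    return dict(kind=kind,rect=w.mean(0).round(1),cen=np.round(cen,1),short=round(np.hypot(*e),1),long=round(np.hypot(*f),1),short_axis_deg=round(a,1))
E
python3 - <<'E'
from h import *
for n in ["top","scene"]:
    c=pickle.load(open(n+"1.pkl","rb"))
    for nm,x,y in [("pass",458,-75),("rej",463,-325)]:
        print(n,nm,meas(c,x,y,62,"tag",win=100)); print(n,nm,meas(c,x,y,60,"top",f"pics/{n}_{nm}t.png",win=100))
    for nm,x,y in [("pn",562,124),("rn",548,272)]:
        for z in (4,10):print(n,nm,z,meas(c,x+20,y,z,"black",f"pics/{n}_{nm}{z}.png",win=160))
import glob
f=sorted(glob.glob("pics/*_*t.png"))+sorted(glob.glob("pics/*n4.png"))
ims=[cv2.resize(cv2.imread(q),(200,200)) for q in f];print(f)
cv2.imwrite("pics/mont.png",np.vstack([np.hstack(ims[:4]),np.hstack(ims[4:])]))
E
```

```text
top pass {'kind': 'tag', 'rect': array([470.5, -75.2], dtype=float32), 'cen': array([470.5, -75.3]), 'short': np.float32(31.5), 'long': np.float32(31.5), 'short_axis_deg': np.float32(-45.0)}
top pass {'kind': 'top', 'rect': array([470.4, -75. ], dtype=float32), 'cen': array([470.5, -75.1]), 'short': np.float32(47.7), 'long': np.float32(57.8), 'short_axis_deg': np.float32(19.7)}
top rej {'kind': 'tag', 'rect': array([ 472.9, -330.6], dtype=float32), 'cen': array([ 472.6, -330.7]), 'short': np.float32(34.2), 'long': np.float32(34.5), 'short_axis_deg': np.float32(-39.3)}
top rej {'kind': 'top', 'rect': array([ 472.5, -330.5], dtype=float32), 'cen': array([ 472.5, -329.8]), 'short': np.float32(46.9), 'long': np.float32(56.8), 'short_axis_deg': np.float32(-39.7)}
top pn 4 {'kind': 'black', 'rect': array([548.2, 121.8], dtype=float32), 'cen': array([548.1, 121.8]), 'short': np.float32(64.9), 'long': np.float32(82.0), 'short_axis_deg': np.float32(10.3)}
top pn 10 {'kind': 'black', 'rect': array([546.6, 120.9], dtype=float32), 'cen': array([546.5, 120.9]), 'short': np.float32(64.3), 'long': 
[... 1466 characters left out ...]
], dtype=float32), 'cen': array([550.3, 120.7]), 'short': np.float32(63.2), 'long': np.float32(82.7), 'short_axis_deg': np.float32(9.7)}
scene rn 4 {'kind': 'black', 'rect': array([531.4, 270.4], dtype=float32), 'cen': array([531.6, 270.4]), 'short': np.float32(63.7), 'long': np.float32(83.0), 'short_axis_deg': np.float32(-1.3)}
scene rn 10 {'kind': 'black', 'rect': array([537.2, 269.4], dtype=float32), 'cen': array([537.2, 269.4]), 'short': np.float32(63.2), 'long': np.float32(82.4), 'short_axis_deg': np.float32(-1.3)}
['pics/scene_passt.png', 'pics/scene_rejt.png', 'pics/top_passt.png', 'pics/top_rejt.png', 'pics/scene_pn4.png', 'pics/scene_rn4.png', 'pics/top_pn4.png', 'pics/top_rn4.png']
```

View pics/mont.png

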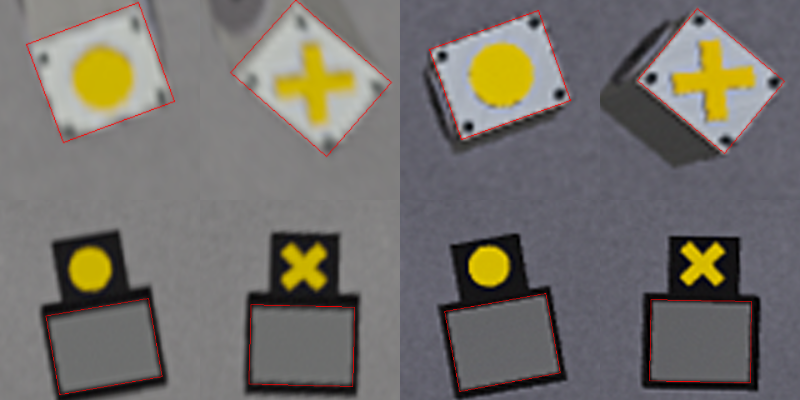

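```bash
cat > plan.py <<'E'
import sys,numpy as np
from cell import *
from scipy.spatial.transform import Rotation as Ro
def plan(x,y,z,yaw):
    s=read_state();p=np.array(s["eef_pos"]);R=Ro.from_euler('xyz',s["eef_rot"])
    d=R.inv().apply(np.array([x,y,z])-p)/10
    G=Ro.from_euler('xyz',[np.pi,0,np.radians(yaw)]);w=np.degrees((R.inv()*G).as_rotvec())
    print("t",round(s["clock"],2),"pos",p.round(1),"yaw",np.degrees(s["eef_rot"]).round(1),"gap",round(s["finger_gap"],1),"F",np.round(s["wrist_force"],1))
    print("shift cm",d.round(2),"turn",w.round(1),"rows>=",np.abs(d).max()/4, np.abs(w).max()/10)
if __name__=="__main__": plan(*map(float,sys.argv[1:]))
E
python3 plan.py 472.8 -330.8 160 50.3
```

```text
t 0.5 pos [ 148.2 -529.6  227.4] yaw [-180.    -0.    15.6] gap 94.2 F [0.7 0.8 0.6]
shift cm [ 36.62 -10.4    6.74] turn [ -0.   -0.  -34.7] rows>= 9.154846717542274 3.467169744978701
```

jog_arm --pt "3.66 -1.04 0.67 0 0 0 9.4" --pt "3.66 -1.04 0.67 0 0 0 9.4" --pt "3.66 -1.04 0.67 0 0 0 9.4" --pt "3.66 -1.04 0.67 0 0 0 9.4" --pt "3.66 -1.04 0.67 0 0 0 9.4" --pt "3.66 -1.04 0.67 0 0 0 9.4" --pt "3.66 -1.04 0.67 0 0 0 9.4" --pt "3.66 -1.04 0.67 0 0 0 9.4" --pt "3.66 -1.04 0.67 0 0 0 9.4" --pt "3.66 -1.04 0.67 0 0 0 9.4" --pt "0 0 0 0 0 -8.7 9.4" --pt "0 0 0 0 0 -8.7 9.4" --pt "0 0 0 0 0 -8.7 9.4" --pt "0 0 0 0 0 -8.6 9.4" --pt "0 0 0 0 0 0 9.4" --pt "0 0 0 0 0 0 9.4" --squeeze 35

```text
clock: 2.5
eef_pos: [472.6, -330.9, 160.4]
eef_rot: [3.142, -0.0, 0.875]
wrist_force: [-0.2, 0.4, -0.4]
finger_gap: 94.1
```

```bash
python3 plan.py 472.8 -330.8 38 50.3; python3 - <<'E'
from h import *
from cell import *
c=camera("wrist");cv2.imwrite("pics/w1.png",c["image"][:,:,::-1])
print(meas(c,472.8,-330.8,62,"tag",win=100),meas(c,472.8,-330.8,60,"top","pics/w1t.png",win=100))
E
```

```text
t 2.5 pos [ 472.6 -330.9  160.4] yaw [180.   -0.   50.1] gap 94.1 F [-0.2  0.4 -0.4]
shift cm [2.000e-02 1.000e-02 1.224e+01] turn [ 0.  -0.  -0.2] rows>= 3.061088084147396 0.01644222660350515
{'kind': 'tag', 'rect': array([ 471.2, -331.2], dtype=float32), 'cen': array([ 471.2, -331.1]), 'short': np.float32(34.5), 'long': np.float32(34.8), 'short_axis_deg': np.float32(-39.3)} {'kind': 'top', 'rect': array([ 472.3, -329.6], dtype=float32), 'cen': array([ 472.2, -329.9]), 'short': np.float32(48.0), 'long': np.float32(61.3), 'short_axis_deg': np.float32(-39.0)}
```

View pics/w1.png

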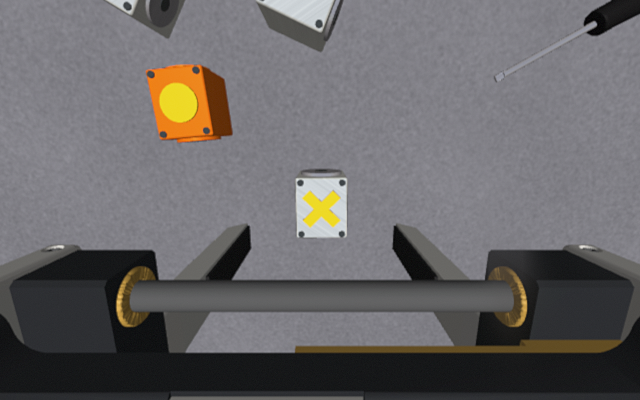

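The wrist view shows the white X-tagged housing at (321,208), centred between the fingers and aligned; the orange one at (180,103) is clear. I descend and close.

jog_arm --pt "0 0 2.5 0 0 0 9.4" --pt "0 0 2.5 0 0 0 9.4" --pt "0 0 2.5 0 0 0 9.4" --pt "0 0 2.5 0 0 0 9.4" --pt "0 0 1.5 0 0 0 9.4" --pt "0 0 0.7 0 0 0 9.4" --pt "0 0 0 0 0 0 9.4" --pt "0 0 0 0 0 0 4.0" --pt "0 0 0 0 0 0 4.0" --pt "0 0 0 0 0 0 4.0" --pt "0 0 0 0 0 0 4.0" --pt "0 0 0 0 0 0 4.0" --pt "0 0 0 0 0 0 4.0" --pt "0 0 0 0 0 0 4.0" --pt "0 0 0 0 0 0 4.0" --squeeze 35

```text
clock: 4.42
eef_pos: [472.6, -330.9, 38.5]
eef_rot: [3.142, 0.0, 0.879]
wrist_force: [-0.9, 0.0, 2.7]
finger_gap: 47.8
```

jog_arm --pt "0 0 -1.0 0 0 0 4.0" --pt "0 0 -2.2 0 0 0 4.0" --pt "0 0 -2.5 0 0 0 4.0" --pt "0 0 -2.5 0 0 0 4.0" --pt "0 0 -2.5 0 0 0 4.0" --pt "0 0 -1.5 0 0 0 4.0" --pt "0 0 0 0 0 0 4.0"

```text
clock: 5.3
eef_pos: [472.8, -331.0, 161.2]
eef_rot: [3.14, -0.0, 0.878]
wrist_force: [-0.2, -0.5, -3.5]
finger_gap: 48.0
```

```bash
python3 plan.py 534.3 270.5 160 89
```

```text
t 5.3 pos [ 472.8 -331.   161.2] yaw [179.9  -0.   50.3] gap 48.0 F [-0.2 -0.5 -3.5]
shift cm [ 50.23 -33.67   0.07] turn [  0.1   0.  -38.7] rows>= 12.556645532853917 3.8672240242971356
```

jog_arm --pt "1.2 -0.8 0 0 0 0 4.0" --pt "2.2 -1.48 0 0 0 0 4.0" --pt "2.89 -1.94 0 0 0 0 4.0" --pt "2.89 -1.94 0 0 0 0 4.0" --pt "2.89 -1.94 0 0 0 0 4.0" --pt "2.89 -1.94 0 0 0 0 4.0" --pt "2.89 -1.94 0 0 0 0 4.0" --pt "2.89 -1.94 0 0 0 0 4.0" --pt "2.89 -1.94 0 0 0 0 4.0" --pt "2.89 -1.94 0 0 0 0 4.0" --pt "2.89 -1.94 0 0 0 0 4.0" --pt "2.89 -1.94 0 0 0 0 4.0" --pt "2.89 -1.94 0 0 0 0 4.0" --pt "2.89 -1.94 0 0 0 0 4.0" --pt "2.89 -1.94 0 0 0 0 4.0" --pt "2.89 -1.94 0 0 0 0 4.0" --pt "2.89 -1.94 0 0 0 0 4.0" --pt "2.2 -1.48 0 0 0 0 4.0" --pt "1.2 -0.8 0 0 0 0 4.0"

```text
clock: 7.68
eef_pos: [532.7, 271.4, 159.3]
eef_rot: [-3.141, 0.002, 0.88]
wrist_force: [-0.3, 0.1, -3.4]
finger_gap: 47.7
```

jog_arm --pt "0 0 0 0 0 -5.7 4.0" --pt "0 0 0 0 0 -9 4.0" --pt "0 0 0 0 0 -9 4.0" --pt "0 0 0 0 0 -9 4.0" --pt "0 0 0 0 0 -6 4.0" --pt "0 0 0 0 0 0 4.0" --pt "0 0 0 0 0 0 4.0"

```text
clock: 8.55
eef_pos: [533.5, 269.9, 160.2]
eef_rot: [-3.141, 0.0, 1.551]
wrist_force: [-0.6, 0.4, -2.6]
finger_gap: 47.9
```

```bash
python3 plan.py 534.3 270.5 42.5 89; python3 - <<'E'
from cell import *
import cv2
for n in ["wrist","scene"]:
    c=camera(n);cv2.imwrite(f"pics/{n}2.png",c["image"][:,:,::-1])
E
```

```text
t 8.55 pos [533.5 269.9 160.2] yaw [-180.     0.    88.9] gap 47.9 F [-0.6  0.4 -2.6]
shift cm [ 0.06  0.09 11.77] turn [-0.   0.  -0.1] rows>= 2.9424862238883085 0.011391288869826216
```

View pics/wrist2.png

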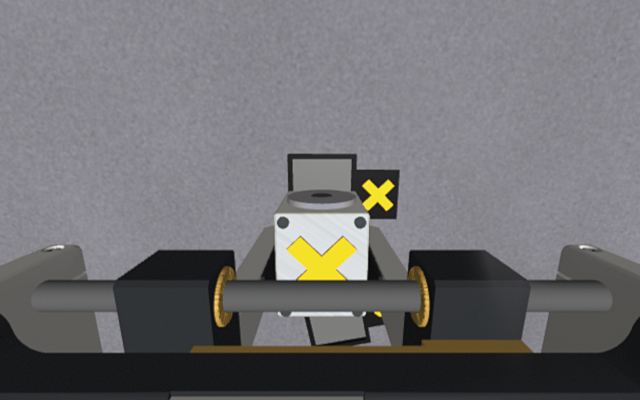

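The housing is held upright at (322,265), above the black nest with the cross tab at (377,195), and aligned with it. I descend, slowly at the end.

jog_arm --pt "0.06 0.08 1.5 0 0 0 4.0" --pt "0 0 2.5 0 0 0 4.0" --pt "0 0 2.5 0 0 0 4.0" --pt "0 0 2.0 0 0 0 4.0" --pt "0 0 1.2 0 0 0 4.0" --pt "0 0 0.8 0 0 0 4.0" --pt "0 0 0.5 0 0 0 4.0" --pt "0 0 0.3 0 0 0 4.0" --pt "0 0 0.2 0 0 0 4.0" --pt "0 0 0.15 0 0 0 4.0" --pt "0 0 0 0 0 0 4.0" --pt "0 0 0 0 0 0 4.0"

```text
clock: 10.15
eef_pos: [534.5, 270.6, 44.1]
eef_rot: [3.141, -0.0, 1.554]
wrist_force: [0.0, 0.1, -3.6]
finger_gap: 47.8
```

jog_arm --pt "0 0 0.08 0 0 0 4.0" --pt "0 0 0.07 0 0 0 4.0" --pt "0 0 0.04 0 0 0 4.0" --pt "0 0 0 0 0 0 4.0" --pt "0 0 0 0 0 0 4.0"

```text
clock: 10.78
eef_pos: [534.5, 270.6, 42.5]
eef_rot: [3.141, -0.0, 1.554]
wrist_force: [-3.7, -2.0, 6.1]
finger_gap: 47.8
```

Contact with the floor (+6 N) at the expected height of 42.5. Release and rise.

jog_arm --pt "0 0 0 0 0 0 5.2" --pt "0 0 0 0 0 0 6.5" --pt "0 0 0 0 0 0 9.4" --pt "0 0 0 0 0 0 9.4" --pt "0 0 0 0 0 0 9.4" --pt "0 0 0 0 0 0 9.4" --pt "0 0 -1.5 0 0 0 9.4" --pt "0 0 -2.5 0 0 0 9.4" --pt "0 0 -3 0 0 0 9.4" --pt "0 0 -3 0 0 0 9.4" --pt "0 0 -2 0 0 0 9.4" --pt "0 0 0 0 0 0 9.4"

```text
clock: 12.28
eef_pos: [535.1, 270.9, 164.3]
eef_rot: [3.138, -0.002, 1.554]
wrist_force: [0.1, 0.3, 0.6]
finger_gap: 94.1
```

```bash
python3 plan.py 470.7 -75.3 160 110; python3 - <<'E'
from h import *
from cell import *
c=camera("wrist");cv2.imwrite("pics/w3.png",c["image"][:,:,::-1])
print(meas(c,534.3,270.5,66,"tag",win=100),meas(c,534.3,270.5,64,"top","pics/w3t.png",win=100))
c=camera("top");cv2.imwrite("pics/t3.png",c["image"][:,:,::-1])
print(meas(c,470.7,-75.3,62,"tag",win=100),meas(c,470.7,-75.3,60,"top",win=100))
E
```

```text
t 12.28 pos [535.1 270.9 164.3] yaw [ 1.798e+02 -1.000e-01  8.900e+01] gap 94.1 F [0.1 0.3 0.6]
shift cm [-34.72  -5.85   0.36] turn [  0.2  -0.1 -21. ] rows>= 8.680254778756204 2.0970195261679154
{'kind': 'tag', 'rect': array([533.8, 270. ], dtype=float32), 'cen': array([533.8, 269.9]), 'short': np.float32(34.5), 'long': np.float32(34.5), 'short_axis_deg': np.float32(88.7)} {'kind': 'top', 'rect': array([533.7, 271.8], dtype=float32), 'cen': array([533.9, 271. ]), 'short': np.float32(48.0), 'long': np.float32(61.8), 'short_axis_deg': np.float32(-0.8)}
{'kind': 'tag', 'rect': array([470.4, -75.3], dtype=float32), 'cen': array([470.5, -75.3]), 'short': np.float32(31.5), 'long': np.float32(31.5), 'short_axis_deg': np.float32(-45.0)} {'kind': 'top', 'rect': array([470.6, -75.2], dtype=float32), 'cen': array([470.1, -75. ]), 'short': np.float32(48.6), 'long': np.float32(58.8), 'short_axis_deg': np.float32(19.9)}
```

View pics/w3.png

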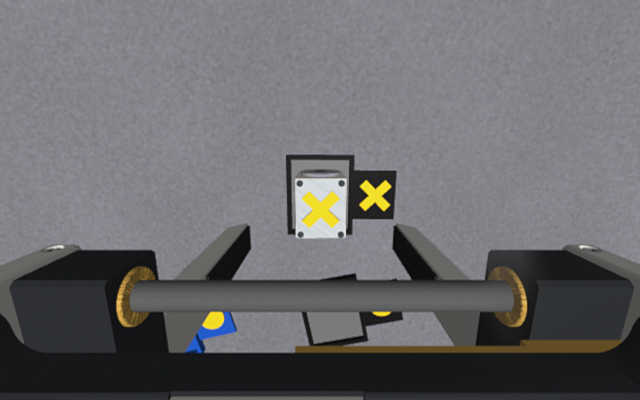

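The X housing sits at (321,208) inside the cross nest, at world (534,270.5) by measurement. Next, the round-tag housing, which has not moved.

jog_arm --pt "-1.72 -0.25 0 0 0 0 9.4" --pt "-3.0 -0.5 0 0 0 0 9.4" --pt "-3.0 -0.5 0 0 0 0 9.4" --pt "-3.0 -0.5 0 0 0 0 9.4" --pt "-3.0 -0.5 0 0 0 0 9.4" --pt "-3.0 -0.5 0 0 0 0 9.4" --pt "-3.0 -0.5 0 0 0 0 9.4" --pt "-3.0 -0.5 0 0 0 0 9.4" --pt "-3.0 -0.5 0 0 0 0 9.4" --pt "-3.0 -0.5 0.2 0 0 0 9.4" --pt "-3.0 -0.5 0.16 0 0 0 9.4" --pt "-2.0 -0.6 0 0 0 0 9.4" --pt "0 0 0 0 0 -7 9.4" --pt "0 0 0 0 0 -7 9.4" --pt "0 0 0 0 0 -7 9.4" --pt "0 0 0 0 0 0 9.4" --pt "0 0 0 0 0 0 9.4"

```text
clock: 14.5
eef_pos: [469.9, -65.8, 158.2]
eef_rot: [-3.141, -0.0, 1.917]
wrist_force: [-0.3, 0.2, -0.2]
finger_gap: 94.1
```

```bash
python3 plan.py 470.7 -75.3 38 110; python3 - <<'E'
from h import *
from cell import *
c=camera("wrist");cv2.imwrite("pics/w4.png",c["image"][:,:,::-1])
print(meas(c,470.7,-75.3,62,"tag",win=100),meas(c,470.7,-75.3,60,"top",win=100))
E
```

```text
t 14.5 pos [469.9 -65.8 158.2] yaw [-180.    -0.   109.9] gap 94.1 F [-0.3  0.2 -0.2]
shift cm [-0.92 -0.24 12.02] turn [-0.  -0.  -0.1] rows>= 3.0040655592901597 0.01398924016411895
{'kind': 'tag', 'rect': array([469. , -75.3], dtype=float32), 'cen': array([469.1, -75.3]), 'short': np.float32(31.5), 'long': np.float32(32.0), 'short_axis_deg': np.float32(0.0)} {'kind': 'top', 'rect': array([468.3, -73.4], dtype=float32), 'cen': array([468.6, -73.6]), 'short': np.float32(48.4), 'long': np.float32(61.7), 'short_axis_deg': np.float32(20.4)}
```

View pics/w4.png

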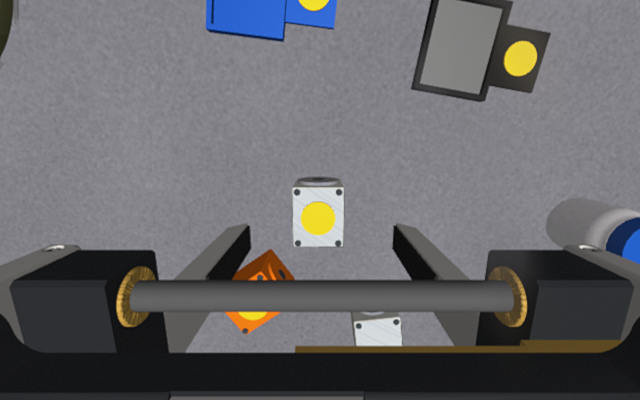

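The white round-tag housing is at (318,217) between the fingers; the orange one at (262,290) is clear of them. My sum fell 9 mm short along x, so I correct that and then descend.

jog_arm --pt "-0.92 -0.24 0.5 0 0 0 9.4" --pt "0 0 2.0 0 0 0 9.4" --pt "0 0 2.5 0 0 0 9.4" --pt "0 0 2.5 0 0 0 9.4" --pt "0 0 2.0 0 0 0 9.4" --pt "0 0 1.5 0 0 0 9.4" --pt "0 0 0.9 0 0 0 9.4" --pt "0 0 0 0 0 0 9.4" --pt "0 0 0 0 0 0 4.0" --pt "0 0 0 0 0 0 4.0" --pt "0 0 0 0 0 0 4.0" --pt "0 0 0 0 0 0 4.0" --pt "0 0 0 0 0 0 4.0" --pt "0 0 0 0 0 0 4.0" --pt "0 0 0 0 0 0 4.0" --pt "0 0 0 0 0 0 4.0" --squeeze 35

```text
clock: 16.55
eef_pos: [471.0, -75.1, 39.5]
eef_rot: [-3.141, -0.0, 1.92]
wrist_force: [-4.7, -1.4, 5.4]
finger_gap: 47.9
```

jog_arm --pt "0 0 -1.0 0 0 0 4.0" --pt "0 0 -2.2 0 0 0 4.0" --pt "0 0 -2.5 0 0 0 4.0" --pt "0 0 -2.5 0 0 0 4.0" --pt "0 0 -2.5 0 0 0 4.0" --pt "0 0 -1.5 0 0 0 4.0" --pt "0 0 0 0 0 0 4.0"

```text
clock: 17.42
eef_pos: [471.5, -75.0, 162.1]
eef_rot: [3.14, 0.001, 1.92]
wrist_force: [0.4, 1.3, -4.4]
finger_gap: 47.6
```

```bash
python3 plan.py 547.5 121.2 160 100
```

```text
t 17.43 pos [471.5 -75.  162.1] yaw [179.9   0.  110. ] gap 47.6 F [ 0.4  1.3 -4.4]
shift cm [15.83 13.86  0.21] turn [ 0.1  0.  10. ] rows>= 3.957932465647146 1.0032334233711129
```

jog_arm --pt "0.9 0.79 0 0 0 0 4.0" --pt "1.8 1.58 0 0 0 0 4.0" --pt "2.1 1.84 0 0 0 0 4.0" --pt "2.1 1.84 0 0 0 0 4.0" --pt "2.1 1.84 0 0 0 0 4.0" --pt "2.1 1.84 0 0 0 0 4.0" --pt "2.1 1.84 0 0 0 0 4.0" --pt "1.8 1.58 0 0 0 0 4.0" --pt "0.83 0.71 0 0 0 0 4.0" --pt "0 0 0 0 0 5 4.0" --pt "0 0 0 0 0 5 4.0" --pt "0 0 0 0 0 0 4.0" --pt "0 0 0 0 0 0 4.0"

```text
clock: 19.05
eef_pos: [547.0, 121.1, 161.1]
eef_rot: [-3.141, 0.0, 1.748]
wrist_force: [0.4, 0.2, -4.7]
finger_gap: 47.9
```

```bash
python3 plan.py 547.5 121.2 43.5 100; python3 - <<'E'
from cell import *
import cv2
c=camera("wrist");cv2.imwrite("pics/w5.png",c["image"][:,:,::-1])
E
```

```text
t 19.05 pos [547.  121.1 161.1] yaw [-180.     0.   100.1] gap 47.9 F [ 0.4  0.2 -4.7]
shift cm [ 0.    0.06 11.76] turn [-0.   0.   0.1] rows>= 2.9409272749149737 0.01309950691004996
```

View pics/w5.png

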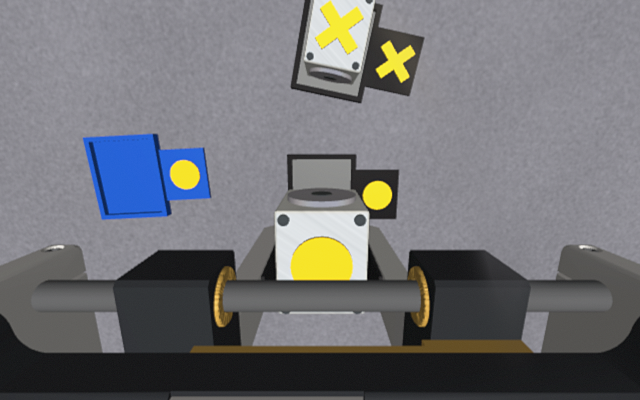

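The round-tag housing at (322,260) is over the black nest with the disc tab at (377,195) and aligned. Descending.

jog_arm --pt "0 0.06 1.5 0 0 0 4.0" --pt "0 0 2.5 0 0 0 4.0" --pt "0 0 2.5 0 0 0 4.0" --pt "0 0 2.0 0 0 0 4.0" --pt "0 0 1.2 0 0 0 4.0" --pt "0 0 0.8 0 0 0 4.0" --pt "0 0 0.5 0 0 0 4.0" --pt "0 0 0.3 0 0 0 4.0" --pt "0 0 0.2 0 0 0 4.0" --pt "0 0 0.1 0 0 0 4.0" --pt "0 0 0.08 0 0 0 4.0" --pt "0 0 0 0 0 0 4.0" --pt "0 0 0 0 0 0 4.0"

```text
clock: 20.72
eef_pos: [547.8, 121.3, 44.7]
eef_rot: [3.141, -0.0, 1.746]
wrist_force: [-0.4, -0.0, -4.0]
finger_gap: 48.1
```

jog_arm --pt "0 0 0.06 0 0 0 4.0" --pt "0 0 0.06 0 0 0 4.0" --pt "0 0 0.04 0 0 0 4.0" --pt "0 0 0 0 0 0 4.0" --pt "0 0 0 0 0 0 4.0"

```text
clock: 21.35
eef_pos: [547.8, 121.3, 43.5]
eef_rot: [3.141, 0.0, 1.746]
wrist_force: [-5.0, -0.5, 5.5]
finger_gap: 47.5
```

Floor contact at the expected height. Release and rise.

jog_arm --pt "0 0 0 0 0 0 5.2" --pt "0 0 0 0 0 0 6.5" --pt "0 0 0 0 0 0 9.4" --pt "0 0 0 0 0 0 9.4" --pt "0 0 0 0 0 0 9.4" --pt "0 0 0 0 0 0 9.4" --pt "0 0 -1.5 0 0 0 9.4" --pt "0 0 -2.5 0 0 0 9.4" --pt "0 0 -3 0 0 0 9.4" --pt "0 0 -3 0 0 0 9.4" --pt "0 0 -2 0 0 0 9.4" --pt "0 0 0 0 0 0 9.4" --pt "0 0 0 0 0 0 9.4"

```text
clock: 22.98
eef_pos: [547.5, 121.2, 162.6]
eef_rot: [-3.141, 0.0, 1.746]
wrist_force: [0.4, 0.3, -0.4]
finger_gap: 94.0
```

```bash
python3 plan.py 547.5 121.2 160 100; python3 - <<'E'
from h import *
from cell import *
for n in ["wrist","scene"]:
    c=camera(n);cv2.imwrite(f"pics/{n}6.png",c["image"][:,:,::-1])
    for x,y in [(547.5,121.2),(534.3,270.5)]:
        try: print(n,meas(c,x,y,66,"tag",win=100),meas(c,x,y,64,"top",win=100))
        except Exception as e: print(n,e)
i=cv2.imread("pics/scene6.png");cv2.imwrite("pics/s6c.png",cv2.resize(i[180:320,320:480],None,fx=4,fy=4,interpolation=cv2.INTER_CUBIC))
E
```

```text
t 22.98 pos [547.5 121.2 162.6] yaw [-180.    0.  100.] gap 94.0 F [ 0.4  0.3 -0.4]
shift cm [-0.    0.    0.26] turn [-0.  0.  0.] rows>= 0.0641215286007842 0.0037698392704452028
wrist {'kind': 'tag', 'rect': array([547.2, 121.7], dtype=float32), 'cen': array([547.1, 121.6]), 'short': np.float32(31.5), 'long': np.float32(32.0), 'short_axis_deg': np.float32(0.0)} {'kind': 'top', 'rect': array([546.8, 123.8], dtype=float32), 'cen': array([546.7, 123.1]), 'short': np.float32(48.3), 'long': np.float32(61.4), 'short_axis_deg': np.float32(10.0)}
wrist {'kind': 'tag', 'rect': array([533.8, 270.2], dtype=float32), 'cen': array([533.8, 270.2]), 'short': np.float32(34.5), 'long': np.float32(35.0), 'short_axis_deg': np.float32(-90.0)} {'kind': 'top', 'rect': array([533.8, 265.8], dtype=float32), 'cen': array([534.4, 265.1]), 'short': np.float32(48.0), 'long': np.float32(58.5), 'short_axis_deg': np.float32(0.0)}
scene {'kind': 'tag', 'rect': array([548.6, 120.8], dtype=float32), 'cen': array([548.8, 120.8]), 'short': np.float32(31.1), 'long': np.float32(31.5), 'short_axis_deg': np.float32(-45.0)} {'kind': 'top', 'rect': array([549.6, 121.4], dtype=float32), 'cen': array([549.8, 121.4]), 'short': np.float32(49.6), 'long': np.float32(58.7), 'short_axis_deg': np.float32(9.9)}
scene {'kind': 'tag', 'rect': array([535.3, 268.8], dtype=float32), 'cen': array([535.5, 268.9]), 'short': np.float32(32.5), 'long': np.float32(33.0), 'short_axis_deg': np.float32(-90.0)} {'kind': 'top', 'rect': array([536.4, 269.2], dtype=float32), 'cen': array([537. , 269.2]), 'short': np.float32(51.4), 'long': np.float32(58.3), 'short_axis_deg': np.float32(-0.6)}
```

View pics/wrist6.png

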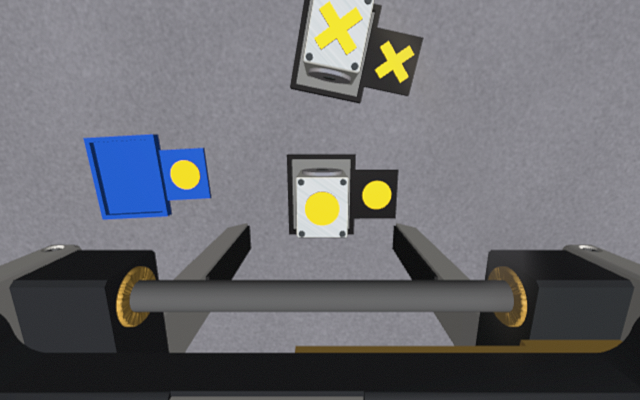

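View pics/s6c.png

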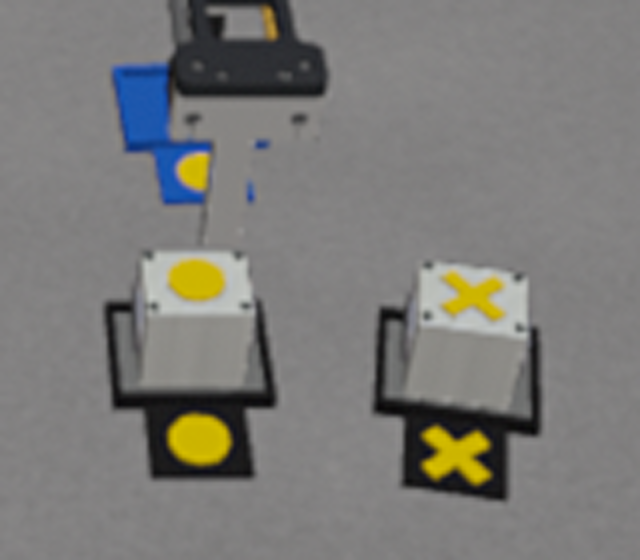

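Both housings stand upright in their own nests (disc at crop (195,320), cross at (470,330)), and the gripper is clear above them. Handing in.

```bash
python3 -c "
from cell import *
print(sign_off())"
```

```text
the job is handed in; nothing more can be done
None
```

I put the white housing with the cross tag into the black nest marked with the cross. The white one with the round tag went into the black nest marked with the disc. Both were lowered to light floor contact of about 6 N at the expected height and released. The job was handed in at about 23 s, and the sign-off gave no verdict. The orange housing, the untagged housing and the blue nest were not part of any move.

**Position:** measured on the tags after release, the pass housing is within about 2 mm of its pocket centre, and the reject housing within about 2 mm. The limit is 15 mm. The looser measurement from the white top face differed by up to 5 mm, because one end was cut off in the picture or the end caps were counted in.

**Other checks:** the pictures show both housings upright inside their rims. The gripper stood open with its fingertips about 75 mm above the tags, and the wrist force was near zero.

**Correction along the way:** one approach move fell 9 mm short because I added the steps up wrongly. I fixed it before descending for the grasp.

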